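# Lay out the inspector's sample lunch on the canteen tray

### The arm

A 6-joint arm with a two-finger parallel gripper is mounted at the origin on the work surface. World frame = base frame: x ahead of the robot, y to its left, z up, the work surface at z = 0. Lengths are in m, angles in rad, forces in N, time in s.
With the tool pointing down it reaches from about 0.35 to 0.775 m from the base axis. Payload 7.3 kg.
Tool frame: the origin (TCP) lies at the very end of the fingers, on their centre line; the grasp point (between the pads) lies 19 mm behind it (robot.hold_point_z is the distance from the TCP to the grasp point, in m); z points along the fingers, y is the direction in which the jaws open and shut (so a half turn about z gives the same grasp; the last joint's range is limited). The gripper opens to 92 mm and grips with 3 to 60 N. Pads are 19 mm wide; open, the fingers measure 130 mm over their backs; the gripper's body (75 mm by 190 mm) begins 47 mm behind the grasp point.
Start: joints at [1.061, 0.342, 1.524, -0, 1.275, -0.146], TCP at [0.187, 0.491, 0.227] pointing down, gripper open.
Joint ranges: [-2.53, 2.53], [-0.77, 2.02], [0.04, 2.7], [-1, 4.14], [0.28, 2.66], [-3.11, 3.11]. Speed limits (rad/s): [2.57, 2.57, 3.14, 3.14, 3.14, 3.14].

### API

Orientations are given as [roll, pitch, yaw] about the fixed x, y, z axes, in that order (R = Rz(yaw) Ry(pitch) Rx(roll)).
In Python, from cell import monitor, viewer, robot gives the robot as it stands.
- The arm moves only by the tool move_arm, never from a script. Its argument "deltas" is a list of rows, each an object of numbers: "x", "y", "z": the shift along the tool's x, y, z in m; "wx", "wy", "wz": the turn, a rotation vector about the tool's x, y, z in degrees; "hand": the opening, from 0 (shut) to 1 (fully open). In form: [{"x": .., "y": .., "z": .., "wx": .., "wy": .., "wz": .., "hand": ..}, ...]. A call has 1 to 8 rows; each row is the pose to reach, as a shift and turn from the pose commanded when the call began, along the tool's axes at that moment; what a row does not reach only later rows make up. A row lasts 1/8 s, in which the tool goes at most 62.5 mm and 10.7 degrees, less where a joint would pass 70% of its speed; a pose out of reach is approached as far as the arm can. A call with a gripper value outside its range is refused whole. The fingers move at their own pace and stop on an object; "grip_force" is the grip in N (left out, the last holds). Time passes only in rows, so rows that repeat a pose let the fingers close. It gives the time, the measured TCP pose, the force and the opening at its end, in the units of the state.
- monitor.observe(): the state, without advancing time (a new reading comes with each control period).
- viewer.read_camera(name): name is "scene" or "top"; returns the picture (480x640x3 uint8, red, green, blue); there is no depth.
- viewer.camera_params(name): a dict with "camera_matrix" (3x3 intrinsics, pixels), "R" (3x3) and "t" (3): a world point X has camera coordinates R X + t. Camera axes: x right, y down, z forward; pixel columns grow to the right and rows downward; lengths in m; the calibration is good to about 2 mm. A picture is of the moment at which its call begins. camera_params takes no time and is no camera call.
- robot.hand_in(): hands the job in, once; it reports no verdict.
The state is a dict: "time": time; "qpos": joint angles; "qvel": joint speeds; "joint_efforts": joint torques, N m; "tool_pos": TCP position; "tool_rot": TCP orientation; "contact_force": force on the tool from outside, world axes, zero at the start; "torque": the same for the moment, N m; "opening": finger opening in m.
Only numpy, scipy, OpenCV 4.12 (cv2) and the standard library are available. Lean on these libraries where they do the work, as an engineer would, in place of code of your own. Each camera call takes 0.05 s, during which the arm holds its last target. There are 200 camera calls.

### The job

Set out the sample lunch on the green tray for the kitchen inspector: stand the amber jar in the middle of the blue mat and the orange tub centred on top of the jar; lay the banana exactly midway between the blue mat and the white bowl, pointing straight away from you, square to the tray; and stand the salt shaker upright directly behind the banana, in line with it, half-way between the banana's far tip and the tray's far rim. Leave the bowl, the green bottle and the blue mug where they are, and let nothing tip over.

Things in the scene. Friction and masses are not known exactly. Their poses are not given: they have to be found in the camera images.
- tray: Sage-green canteen tray, fixed to the steel table, 260 mm (x, away from the robot) by 340 mm (y, side to side), floor 4 mm thick, rim 12 mm high and 6 mm wide. Origin: centre of its underside, on the table. Its x axis points away from the robot to the far rim (turned up to about 11 degrees), its y axis to the left. 'Behind' means further along its x axis.
- mat_top (a point): Round blue mat, 76 mm across and 3 mm thick, fixed on the tray floor. The point is the centre of its top face, 7 mm above the table. It lies at tray x = -30 mm and y = +110 or -110 mm; the bowl stands at the other of these places, so the point midway between them is tray x = -30, y = 0 mm.
- bowl_mid (a point): White ceramic bowl, 90 mm across the rim, 45 mm high, standing loose on the tray. Not to be moved. The point is on its axis, half-way up.
- jar_mid (a point): Amber glass jar with flat white lid, loose, upright on the table, 60 mm high; the glass is 58 mm across up to 46 mm high, the lid above it 60 mm across. About 160 g. The point is on its axis, half-way up (30 mm above its underside).
- tub_mid (a point): Small orange tub with red lid, loose, upright on the table, 45 mm high; 48 mm across up to 35 mm high, lid above it 52 mm across. About 70 g. The point is on its axis, half-way up (22.5 mm above its underside).
- banana_mid (a point): Small yellow banana with dark tips, loose, lying flat, about 133 mm long over its tips and 34 mm thick and high, slightly curved (its ends lie about 11 mm to the -y side of its middle). About 110 g. The point is the centre of its middle section, 17 mm above its underside; x runs along its length, y across it, z up. Either end may point away.
- shaker_mid (a point): Salt shaker, white body with dark steel cap, loose, upright on the table, 75 mm high; body 39 mm across up to 50 mm high, cap 40 mm across, tapering at the top. About 100 g. The point is on its axis, half-way up (37.5 mm above its underside). With the banana in place (far tip at about tray x = +38 mm), its own place is about tray x = +82, y = 0 mm.
- bottle_mid (a point): Tall green bottle with a red cap, 64 mm across and 190 mm high, standing on the robot's right. Bystander, not to be moved. The point is on its axis, half-way up.
- mug_mid (a point): Blue mug, 76 mm across and 90 mm high, with a handle, standing on the robot's left. Bystander, not to be moved. The point is on its axis, half-way up.
Things that resemble listed ones, but are neither listed nor needed, are in the scene too. There is more than one size of the part that bears banana_mid; the job needs the smaller. There is more than one size of the part that bears tub_mid; the job needs the larger.

How it is judged:
At the end, for the whole second after the job is handed in: Jar upright on mat and tub upright on jar, each centred to 12 mm; banana on the tray midway (15 mm each way), within 0.22 rad of its x axis; shaker upright within 15 mm each way of tray x 82, y 0 mm; all released, at rest; bowl, bottle, mug within 15 mm of their starts (horizontal distance between jar_mid and mat_top below 0.012 m and z of jar_mid in the frame of tray between 0.033 and 0.041 m and angle between each of jar_mid, tub_mid, shaker_mid's own z axis and vertical below 0.1 rad and horizontal distance between tub_mid and jar_mid below 0.012 m and z of tub_mid in the frame of jar_mid between 0.048 and 0.057 m and x of banana_mid in the frame of tray between -0.045 and -0.015 m and y of banana_mid in the frame of tray between -0.015 and 0.015 m and z of banana_mid in the frame of tray between 0.015 and 0.03 m and angle between the x axis of banana_mid and the x axis of tray, either way round below 0.22 rad and x of shaker_mid in the frame of tray between 0.067 and 0.097 m and y of shaker_mid in the frame of tray between -0.015 and 0.015 m and z of shaker_mid in the frame of tray between 0.037 and 0.046 m and distance of each of bowl_mid, bottle_mid, mug_mid from where it was at the start of the episode below 0.015 m and linear speed of each of jar, tub, shaker, banana below 0.02 m/s); the robot touches nothing.
It fails at once if a jar, tub, shaker, bowl, bottle or mug is tipped over (angle between any of jar_mid, tub_mid, shaker_mid, bowl_mid, bottle_mid, mug_mid's own z axis and vertical above 0.6 rad).
It also fails if it takes over 112 s, if anything falls off the work surface, if the arm or the gripper's body presses on something with over 40 N, if the wrist force passes 120 N, or if a joint passes its speed limit or range.

## Working session

There is one attempt and no reset: what is moved stays moved. The work goes in short steps, Python scripts to look and compute and a tool call to move; the robot and the scene stay as the last step left them, time stands still between calls to the robot, and variables do not carry over. Pictures are saved under pics/ and viewed, about 12 in all and at most 16, crops included, and the job is handed in when it is done.

Besides the shell and the picture viewer there is one more tool, called in YAML: its name, and indented under it one key for each argument. move_arm: Moves the arm, as the interface text tells. Its arguments: {"type":"object","properties":{"deltas":{"type":"array","items":{"type":"object","properties":{"x":{"type":"number"},"y":{"type":"number"},"z":{"type":"number"},"wx":{"type":"number"},"wy":{"type":"number"},"wz":{"type":"number"},"hand":{"type":"number"}}}},"grip_force":{"type":"number"}},"required":["deltas"]}

```bash
mkdir -p pics; ls
python3 - <<'E'
from cell import monitor, viewer, robot
import cv2, numpy as np
for n in ("scene","top"):
    im=viewer.read_camera(n); cv2.imwrite(f"pics/{n}0.png",im[:,:,::-1])
    p=viewer.camera_params(n); print(n,{k:np.round(v,4).tolist() for k,v in p.items()})
print(monitor.observe())
E
```

```text
pics
scene {'camera_matrix': [[500.7105, 0.0, 320.6806], [0.0, 500.7105, 241.0711], [0.0, 0.0, 1.0]], 'R': [[0.3555, 0.9347, -0.0015], [0.6025, -0.2304, -0.7642], [-0.7146, 0.2707, -0.645]], 't': [-0.1583, -0.2252, 1.6606]}
top {'camera_matrix': [[450.8103, 0.0, 318.1146], [0.0, 450.8103, 242.4232], [0.0, 0.0, 1.0]], 'R': [[-0.0197, -0.9998, -0.0034], [-0.9858, 0.02, -0.1667], [0.1667, 0.0001, -0.986]], 't': [0.0114, 0.4805, 1.4223]}
{'time': 0.1, 'qpos': array([ 1.06102666e+00,  3.42663645e-01,  1.52489797e+00, -5.51579076e-06,
        1.27541006e+00, -1.46006403e-01]), 'qvel': array([-0.0013129 , -0.0014841 , -0.00242798, -0.00076706,  0.00109232,
       -0.00110469]), 'joint_efforts': array([ 1.36507129e-03, -4.32002699e+01, -2.44693851e+01,  7.19034160e-02,
        5.25773806e-02, -6.02084015e-05]), 'tool_pos': array([0.18660015, 0.49033857, 0.22611717]), 'tool_rot': array([-3.14022754e+00, -1.95412177e-04,  2.77783087e+00]), 'contact_force': array([-0.28450898, -0.33071395,  0.14532805]), 'torque': array([-0.0126877 ,  0.02049846, -0.00686532]), 'opening': 0.09204099744857847}
```

View pics/top0.png

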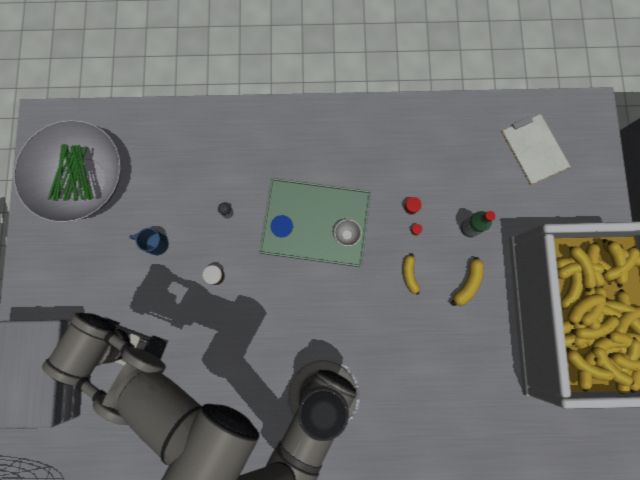

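View pics/scene0.png

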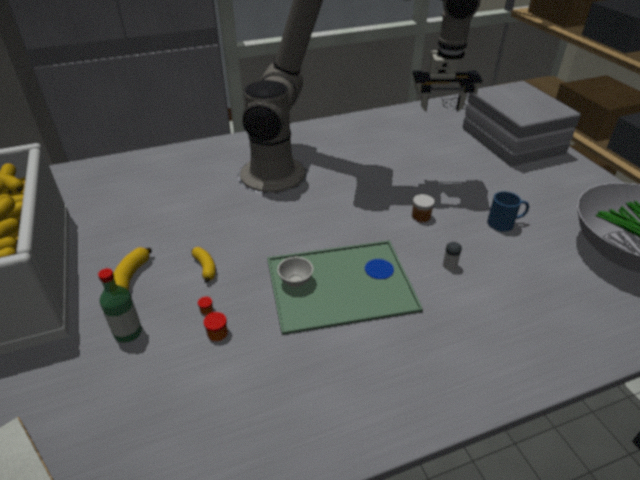

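The top view shows the tray at (315,222), mat at (282,226), bowl at (347,232), jar at (212,274), shaker at (225,209) and mug at (150,240). The bottle is at (478,222).

- **Red-lidded tubs:** (413,205) is larger and (416,229) is smaller. The job needs the larger, (413,205).
- **Loose bananas:** (411,274) is about 42 px long, which is about 133 mm. (468,282) is longer. The job needs the smaller, (411,274).

Next I measure and confirm with one enlarged crop.

```bash
cat > h.py <<'E'
import cv2, numpy as np
from cell import monitor, viewer, robot
def ray(n,uv,z):
    p=viewer.camera_params(n); K,R,t=[np.array(p[k]) for k in("camera_matrix","R","t")]
    uv=np.atleast_2d(np.asarray(uv,float)); d=np.c_[uv,np.ones(len(uv))]@np.linalg.inv(K).T@R
    c=-R.T@t; return (c+d*((z-c[2])/d[:,2])[:,None])[:,:2]
def blob(im,lo,hi,roi):
    x0,y0,x1,y1=roi; m=np.zeros(im.shape[:2],np.uint8)
    m[y0:y1,x0:x1]=cv2.inRange(cv2.cvtColor(im,cv2.COLOR_RGB2HSV),np.array(lo),np.array(hi))[y0:y1,x0:x1]
    n,l,s,c=cv2.connectedComponentsWithStats(m); i=1+np.argmax(s[1:,4])
    return (l==i).astype(np.uint8),c[i],s[i]
def pts(m): return np.argwhere(m)[:,::-1]
E
python3 - <<'E'
from h import *
T=cv2.imread("pics/top0.png")[:,:,::-1].copy(); S=cv2.imread("pics/scene0.png")[:,:,::-1].copy()
H=cv2.cvtColor(T,cv2.COLOR_RGB2HSV)
for n,(u,v) in dict(tray=(315,205),mat=(282,226),bowl=(347,232),jar=(212,272),cap=(225,208),tub=(413,204),ban=(411,270)).items(): print(n,H[v,u],end=' ')
HS=cv2.cvtColor(S,cv2.COLOR_RGB2HSV); print('S jar',HS[201,424],'cap',HS[247,454],'body',HS[260,453],'ban',HS[262,204])
g,_,st=blob(T,(50,40,50),(85,140,255),(250,165,380,280))
hull=cv2.convexHull(pts(g)); P=ray("top",hull[:,0],0.012).astype(np.float32)
r=cv2.minAreaRect(P); print("tray",r)
for nm,lo,hi,roi,z in (("mat",(105,120,60),(130,255,255),(262,205,300,245),.007),("tubL",(0,150,90),(8,255,255),(400,190,430,217),.045),("tubS",(0,150,90),(8,255,255),(400,218,430,240),.035),("jarlid",(0,0,130),(179,60,255),(198,260,228,290),.060),("bananaS",(15,120,60),(35,255,255),(395,245,430,305),.017),("bananaL",(15,120,60),(35,255,255),(440,245,490,315),.02)):
    m,c,s=blob(T,lo,hi,roi); q=ray("top",pts(m),z); (cx,rad)=cv2.minEnclosingCircle(q.astype(np.float32))
    rr=cv2.minAreaRect(q.astype(np.float32))
    print(nm,c.round(1),s,"xy",ray("top",c,z).round(4),"size",np.round(rr[1],4),"ang",rr[2])
for nm,lo,hi,roi,z in (("tubL",(0,150,90),(8,255,255),(203,310,230,326),.045),("tubS",(0,150,90),(8,255,255),(195,294,215,308),.035),("jarlid",(0,0,120),(179,60,255),(410,193,437,209),.06),("mat",(105,120,60),(130,255,255),(362,255,400,283),.007),("bananaS",(15,120,60),(35,255,255),(185,240,222,290),.017)):
    m,c,s=blob(S,lo,hi,roi); print("scene",nm,c.round(1),s,ray("scene",c,z).round(4))
a=cv2.resize(T[185:305,200:250],None,fx=5,fy=5,interpolation=2); b=cv2.resize(T[185:305,395:495],None,fx=5,fy=5,interpolation=2)
cv2.imwrite("pics/crop1.png",np.hstack([a,b])[:,:,::-1])
E
```

```text
tray [ 66  43 125] mat [111 194 133] bowl [110   4 173] jar [ 30   3 168] cap [101  29  71] tub [  1 195 156] ban [ 23 171 163] S jar [ 20   5 165] cap [113  18  58] body [120   4  62] ban [ 24 226 166]
tray ((0.5569078922271729, 0.010658055543899536), (0.33537012338638306, 0.2571788430213928), 80.94434356689453)
mat [281.3 225.8] [271 215  22  22 389] xy [[0.5453 0.1238]] size [0.0703 0.0718] ang 89.42709350585938
tubL [413.  204.1] [406 197  15  15 178] xy [[ 0.601  -0.3119]] size [0.0459 0.0476] ang 87.01393127441406
tubS [416.4 228.7] [412 224  10  11  81] xy [[ 0.5207 -0.3206]] size [0.0308 0.0314] ang 25.403648376464844
jarlid [211.1 274.4] [202 266  19  18 278] xy [[0.3817 0.3424]] size [0.0576 0.0539] ang 88.85860443115234
bananaS [410.  274.3] [403 255  16  39 371] xy [[ 0.3732 -0.2953]] size [0.1257 0.0412] ang 5.552393913269043
bananaL [470. 283.] [453 259  30  47 676] xy [[ 0.3408 -0.4873]] size [0.0565 0.166 ] ang 59.95511245727539
scene tubL [214.5 319. ] [204 312  22  14 256] [[ 0.6003 -0.3125]]
scene tubS [204.5 301.9] [198 297  14  11 114] [[ 0.5308 -0.3233]]
scene jarlid [423.3 200.1] [413 194  21  13 201] [[0.384  0.3391]]
scene mat [378.9 268.5] [365 259  29  20 464] [[0.5476 0.1226]]
scene bananaS [204.6 261.8] [192 247  23  32 417] [[ 0.3718 -0.2955]]
```

View pics/crop1.png

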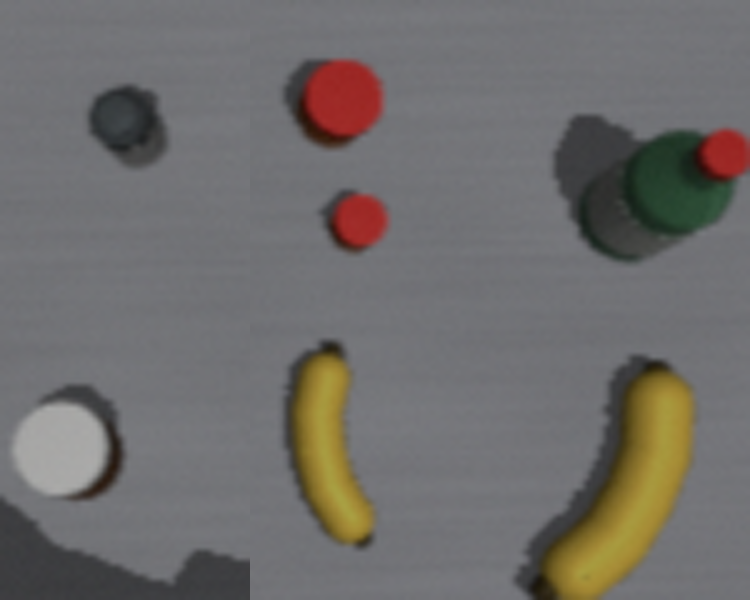

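The crop confirms both choices. The tub at crop (343,98) has the larger lid, about 47 mm, and the banana at crop (325,440) is the smaller, with tips at crop (332,349) and (362,540). The shaker cap is at crop (122,118).

```bash
cat >> h.py <<'E'
from scipy.spatial.transform import Rotation as Ro
def deltas(*targets):
    s=monitor.observe(); p=s["tool_pos"]; R=Ro.from_euler("xyz",s["tool_rot"])
    print("tool",p.round(4),s["tool_rot"].round(3),"open",round(s["opening"],4),"t",s["time"],"q",s["qpos"].round(2))
    for x,y,z,yaw in targets:
        r=(R.inv()*Ro.from_euler("xyz",[np.pi,0,yaw])).as_rotvec(degrees=True)
        print((R.inv().apply(np.array([x,y,z])-p)).round(4),r.round(1))
E
python3 - <<'E'
from h import *
S=cv2.imread("pics/scene0.png")[:,:,::-1].copy();T=cv2.imread("pics/top0.png")[:,:,::-1].copy()
a,b=ray("top",[(411.4,254.8),(417.2,293)],.017); d=a-b; L=np.linalg.norm(d); yaw=np.arctan2(d[1],d[0]); n=np.array([-d[1],d[0]])/L
print("chord",a,b,L,"yaw",yaw,"mid",(a+b)/2+.011*n)
print("shaker top cap",ray("top",[(224.4,208.6)],.070))
m,c,s=blob(S,(0,0,0),(179,255,75),(440,238,468,256)); print("scene cap",c,s,ray("scene",c,.062))
for nm,im,roi,z in (("top",T,(462,205,490,240),0.1),):pass
deltas((.45,.1,.22,np.pi+.14),(.373,-.292,.15,np.pi+.14))
E
```

```text
chord [ 0.43726533 -0.30327263] [ 0.31231289 -0.31526156] 0.12552627437315675 yaw 0.09565510414492717 mid [ 0.37373851 -0.29831738]
shaker top cap [[0.59222964 0.30140869]]
scene cap [452.98882682 249.32402235] [446 243  16  13 179] [[0.60192812 0.30005529]]
tool [0.1866 0.4903 0.2261] [-3.14  -0.     2.778] open 0.092 t 0.1 q [ 1.06  0.34  1.52 -0.    1.28 -0.15]
[-0.385  -0.2711  0.0064] [ -0.1  -0.  -28.9]
[-0.4526 -0.6647  0.0769] [ -0.1  -0.  -28.9]
```

move_arm:
  deltas:
    - {"x":-0.385,"y":-0.271,"z":0.006,"wz":-26.5}
    - {"x":-0.385,"y":-0.271,"z":0.006,"wz":-26.5}
    - {"x":-0.385,"y":-0.271,"z":0.006,"wz":-26.5}
    - {"x":-0.385,"y":-0.271,"z":0.006,"wz":-26.5}
    - {"x":-0.385,"y":-0.271,"z":0.006,"wz":-26.5}
    - {"x":-0.385,"y":-0.271,"z":0.006,"wz":-26.5}
    - {"x":-0.385,"y":-0.271,"z":0.006,"wz":-26.5}
    - {"x":-0.385,"y":-0.271,"z":0.006,"wz":-26.5}

```text
schema error: expected keys x, y, z, wx, wy, wz, hand
```

```bash
python3 -c "
from h import *
deltas((.4737,-.295,.12,np.pi+.1),(.3737,-.295,.10,np.pi+.1))"
```

```text
tool [0.1866 0.4903 0.2261] [-3.14  -0.     2.778] open 0.092 t 0.1 q [ 1.06  0.34  1.52 -0.    1.28 -0.15]
[-0.5478 -0.6317  0.1069] [ -0.1  -0.  -26.6]
[-0.4543 -0.6672  0.1269] [ -0.1  -0.  -26.6]
```

move_arm:
  deltas:
    - {"x":-0.385,"y":-0.271,"z":0.006,"wx":0,"wy":0,"wz":-26.5,"hand":1}
    - {"x":-0.385,"y":-0.271,"z":0.006,"wx":0,"wy":0,"wz":-26.5,"hand":1}
    - {"x":-0.385,"y":-0.271,"z":0.006,"wx":0,"wy":0,"wz":-26.5,"hand":1}
    - {"x":-0.385,"y":-0.271,"z":0.006,"wx":0,"wy":0,"wz":-26.5,"hand":1}
    - {"x":-0.385,"y":-0.271,"z":0.006,"wx":0,"wy":0,"wz":-26.5,"hand":1}
    - {"x":-0.385,"y":-0.271,"z":0.006,"wx":0,"wy":0,"wz":-26.5,"hand":1}
    - {"x":-0.385,"y":-0.271,"z":0.006,"wx":0,"wy":0,"wz":-26.5,"hand":1}
    - {"x":-0.385,"y":-0.271,"z":0.006,"wx":0,"wy":0,"wz":-26.5,"hand":1}

```text
time: 1.1
tool_pos: [0.4511, 0.0981, 0.2205]
tool_rot: [3.142, -0.0, -3.044]
contact_force: [0.9, 0.7, 0.0]
opening: 0.0916
```

```bash
python3 -c "
from h import *
deltas((.3737,-.295,.10,np.pi+.1))"
```

```text
tool [0.4511 0.0981 0.2205] [ 3.142 -0.    -3.044] open 0.0916 t 1.1 q [ 0.05  0.23  1.7   0.    1.21 -1.62]
[ 0.1151 -0.3837  0.1205] [ 0.  -0.  -0.2]
```

move_arm:
  deltas:
    - {"x":0.115,"y":-0.384,"z":0.06,"wx":0,"wy":0,"wz":0,"hand":0.8}
    - {"x":0.115,"y":-0.384,"z":0.06,"wx":0,"wy":0,"wz":0,"hand":0.8}
    - {"x":0.115,"y":-0.384,"z":0.06,"wx":0,"wy":0,"wz":0,"hand":0.8}
    - {"x":0.115,"y":-0.384,"z":0.06,"wx":0,"wy":0,"wz":0,"hand":0.8}
    - {"x":0.115,"y":-0.384,"z":0.06,"wx":0,"wy":0,"wz":0,"hand":0.8}
    - {"x":0.115,"y":-0.384,"z":0.08,"wx":0,"wy":0,"wz":0,"hand":0.8}
    - {"x":0.115,"y":-0.384,"z":0.14,"wx":0,"wy":0,"wz":0,"hand":0.8}
    - {"x":0.115,"y":-0.384,"z":0.16,"wx":0,"wy":0,"wz":0,"hand":0.8}

```text
time: 2.1
tool_pos: [0.3722, -0.2941, 0.0583]
tool_rot: [3.14, -0.001, -3.046]
contact_force: [0.2, 0.3, -0.1]
opening: 0.0736
```

```bash
python3 -c "
from h import *
deltas((.3737,-.295,.005,np.pi+.1))
for n,(a,b,c,d) in dict(scene=(140,180,270,310),top=(350,200,480,330)).items():
    im=viewer.read_camera(n); globals()[n]=cv2.resize(im[b:d,a:c],(400,400),interpolation=2)
cv2.imwrite('pics/g1.png',np.hstack([scene,top])[:,:,::-1])"
```

```text
tool [ 0.3722 -0.2941  0.0583] [ 3.140e+00 -1.000e-03 -3.046e+00] open 0.0736 t 2.1 q [-0.83  0.47  1.87 -0.    0.8  -2.5 ]
[-0.0015 -0.0011  0.0533] [ 0.1 -0.1 -0.2]
```

View pics/g1.png

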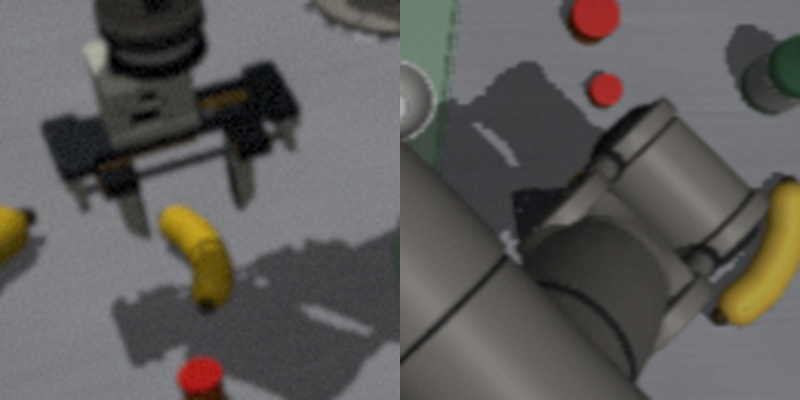

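The fingers straddle the small banana: in the left crop they are at (135,230) and (245,200), with the banana at (205,250). Descend and grip.

move_arm:
  deltas:
    - {"x":-0.001,"y":-0.001,"z":0.03,"wx":0,"wy":0,"wz":0,"hand":0.8}
    - {"x":-0.001,"y":-0.001,"z":0.053,"wx":0,"wy":0,"wz":0,"hand":0.8}
    - {"x":-0.001,"y":-0.001,"z":0.053,"wx":0,"wy":0,"wz":0,"hand":0.8}
    - {"x":-0.001,"y":-0.001,"z":0.053,"wx":0,"wy":0,"wz":0,"hand":0.3}
    - {"x":-0.001,"y":-0.001,"z":0.053,"wx":0,"wy":0,"wz":0,"hand":0.3}
    - {"x":-0.001,"y":-0.001,"z":0.053,"wx":0,"wy":0,"wz":0,"hand":0.2}
    - {"x":-0.001,"y":-0.001,"z":0.053,"wx":0,"wy":0,"wz":0,"hand":0.2}
    - {"x":-0.001,"y":-0.001,"z":0.053,"wx":0,"wy":0,"wz":0,"hand":0.2}
  grip_force: 15

```text
time: 3.2
tool_pos: [0.3746, -0.2937, 0.0079]
tool_rot: [3.141, -0.0, -3.043]
contact_force: [-0.5, 2.6, 3.7]
opening: 0.0341
```

```bash
python3 -c "
from h import *
deltas((.3737,-.295,.09,np.pi+.1),(.528,.0155,.09,np.pi-.158))"
```

```text
tool [ 0.3746 -0.2937  0.0079] [ 3.141 -0.    -3.043] open 0.0341 t 3.2 q [-0.83  0.56  1.91  0.    0.67 -2.5 ]
[ 0.001  -0.0011 -0.0821] [ 0.  -0.  -0.1]
[-0.1831  0.2926 -0.082 ] [ 0.  -0.  14.7]
```

move_arm:
  deltas:
    - {"x":0,"y":0,"z":-0.04,"wx":0,"wy":0,"wz":0,"hand":0.2}
    - {"x":0,"y":0,"z":-0.1,"wx":0,"wy":0,"wz":0,"hand":0.2}
    - {"x":-0.183,"y":0.293,"z":-0.12,"wx":0,"wy":0,"wz":14.7,"hand":0.2}
    - {"x":-0.183,"y":0.293,"z":-0.12,"wx":0,"wy":0,"wz":14.7,"hand":0.2}
    - {"x":-0.183,"y":0.293,"z":-0.12,"wx":0,"wy":0,"wz":14.7,"hand":0.2}
    - {"x":-0.183,"y":0.293,"z":-0.12,"wx":0,"wy":0,"wz":14.7,"hand":0.2}
    - {"x":-0.183,"y":0.293,"z":-0.12,"wx":0,"wy":0,"wz":14.7,"hand":0.2}
    - {"x":-0.183,"y":0.293,"z":-0.12,"wx":0,"wy":0,"wz":14.7,"hand":0.2}

```text
time: 4.2
tool_pos: [0.5287, 0.0182, 0.1277]
tool_rot: [3.141, 0.0, 2.986]
contact_force: [0.4, -0.5, -1.0]
opening: 0.0345
```

move_arm:
  deltas:
    - {"x":0,"y":0,"z":0.04,"wx":0,"wy":0,"wz":0,"hand":0.2}
    - {"x":0,"y":0,"z":0.06,"wx":0,"wy":0,"wz":0,"hand":0.2}
    - {"x":0,"y":0,"z":0.06,"wx":0,"wy":0,"wz":0,"hand":0.2}

```text
time: 4.58
tool_pos: [0.5267, 0.0159, 0.0662]
tool_rot: [-3.141, -0.004, 2.984]
contact_force: [0.4, -0.8, -0.4]
opening: 0.034
```

```bash
python3 -c "
from h import *
deltas((.528,.0155,.013,np.pi-.158))
im=viewer.read_camera('scene'); cv2.imwrite('pics/g2.png',cv2.resize(im[170:350,230:470],(800,600),interpolation=2)[:,:,::-1])"
```

```text
tool [0.5267 0.0159 0.0662] [-3.141 -0.004  2.984] open 0.034 t 4.575 q [-0.12  0.53  1.72 -0.    0.89 -1.53]
[-0.0016 -0.0001  0.0532] [-0.  -0.2  0. ]
```

View pics/g2.png

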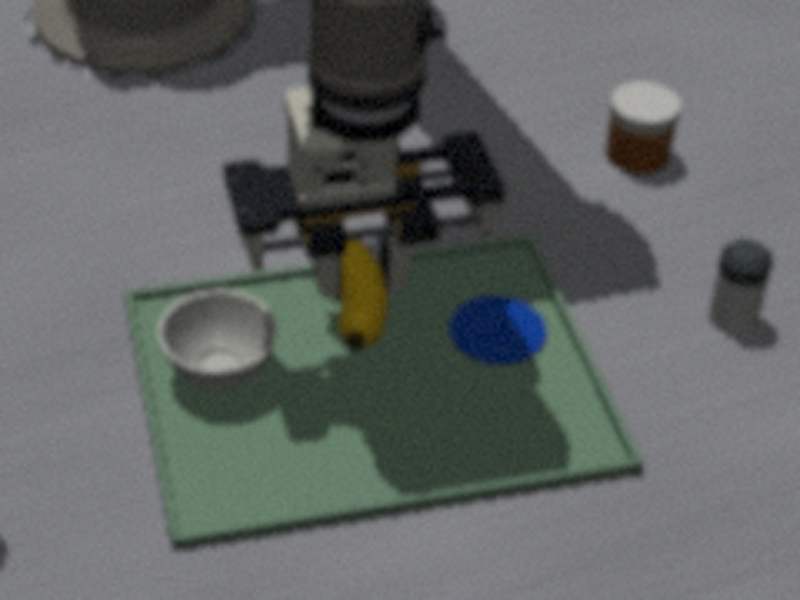

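The banana is held level between bowl and mat, at (362,290) in the crop. Lower and release.

move_arm:
  deltas:
    - {"x":-0.002,"y":0,"z":0.04,"wx":0,"wy":0,"wz":0,"hand":0.2}
    - {"x":-0.002,"y":0,"z":0.053,"wx":0,"wy":0,"wz":0,"hand":0.2}
    - {"x":-0.002,"y":0,"z":0.053,"wx":0,"wy":0,"wz":0,"hand":0.2}
    - {"x":-0.002,"y":0,"z":0.053,"wx":0,"wy":0,"wz":0,"hand":0.7}
    - {"x":-0.002,"y":0,"z":0.053,"wx":0,"wy":0,"wz":0,"hand":0.7}
    - {"x":-0.002,"y":0,"z":0.053,"wx":0,"wy":0,"wz":0,"hand":0.7}
    - {"x":-0.002,"y":0,"z":0,"wx":0,"wy":0,"wz":0,"hand":0.7}
    - {"x":-0.002,"y":0,"z":-0.06,"wx":0,"wy":0,"wz":0,"hand":0.7}

```text
time: 5.62
tool_pos: [0.5292, 0.0154, 0.1285]
tool_rot: [3.142, -0.002, 2.984]
contact_force: [1.3, 0.5, 1.0]
opening: 0.0643
```

```bash
python3 -c "
from h import *
deltas((.60,.30,.15,np.pi),(.60,.30,.02,np.pi))"
```

```text
tool [0.5292 0.0154 0.1285] [ 3.142e+00 -2.000e-03  2.984e+00] open 0.0643 t 5.625 q [-0.12  0.45  1.65  0.    1.04 -1.53]
[-0.0252  0.2922 -0.0215] [ 0.  -0.1 -9. ]
[-0.0255  0.2922  0.1085] [ 0.  -0.1 -9. ]
```

Run:
```python
from h import *
print("base near edge top-cam",ray("top",[(228,218)],0), "scene base front",ray("scene",[(451.1,267.5)],0))
for n,roi,thr in (("top",(215,198,240,222),100),("scene",(440,235,470,275),90)):
    im=cv2.imread(f"pics/{n}0.png")[:,:,::-1]; p=viewer.camera_params(n)
# triangulate top-cap centre: scene cap top ellipse centre from enlarged crop
a=cv2.resize(cv2.imread("pics/top0.png")[195:225,210:245],(400,343),interpolation=2)
b=cv2.resize(cv2.imread("pics/scene0.png")[235:275,435:475],(400,400),interpolation=2)[:343]
cv2.imwrite("pics/shk.png",np.hstack([a,b]))
```

```text
base near edge top-cam [[0.57705054 0.30364255]] scene base front [[0.60502918 0.30450419]]
```

View pics/shk.png

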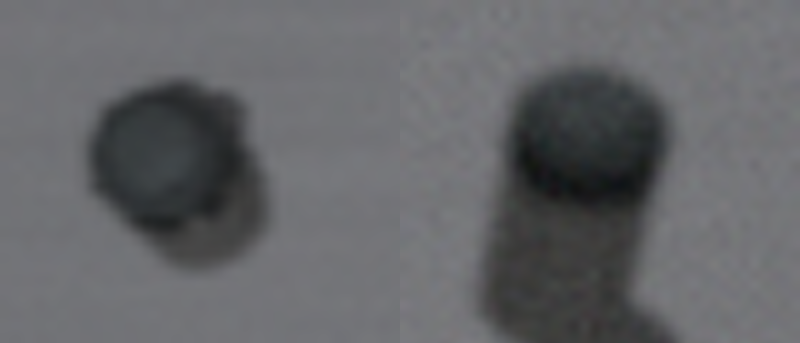

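Both crops agree on the shaker axis: cap centre at (160,155) left and (585,135) right. That puts it at about (0.595, 0.301).

move_arm:
  deltas:
    - {"x":-0.02,"y":0.292,"z":-0.02,"wx":0,"wy":0,"wz":-9,"hand":0.8}
    - {"x":-0.02,"y":0.292,"z":-0.02,"wx":0,"wy":0,"wz":-9,"hand":0.8}
    - {"x":-0.02,"y":0.292,"z":-0.02,"wx":0,"wy":0,"wz":-9,"hand":0.8}
    - {"x":-0.02,"y":0.292,"z":-0.02,"wx":0,"wy":0,"wz":-9,"hand":0.8}
    - {"x":-0.02,"y":0.292,"z":-0.02,"wx":0,"wy":0,"wz":-9,"hand":0.8}
    - {"x":-0.02,"y":0.292,"z":0.02,"wx":0,"wy":0,"wz":-9,"hand":0.8}
    - {"x":-0.02,"y":0.292,"z":0.025,"wx":0,"wy":0,"wz":-9,"hand":0.8}
    - {"x":-0.02,"y":0.292,"z":0.025,"wx":0,"wy":0,"wz":-9,"hand":0.8}

```text
time: 6.62
tool_pos: [0.5956, 0.3001, 0.1032]
tool_rot: [-3.141, -0.0, 3.14]
contact_force: [0.5, 1.5, 0.6]
opening: 0.0732
```

```bash
python3 -c "
from h import *
deltas((.595,.301,.02,np.pi))
im=viewer.read_camera('scene');top=viewer.read_camera('top'); cv2.imwrite('pics/t1.png',top[:,:,::-1])
a=cv2.resize(im[170:290,390:510],(400,400),interpolation=2);b=cv2.resize(top[170:270,255:375][:100,:],(480,400),interpolation=2)[:,:400]
cv2.imwrite('pics/g3.png',np.hstack([a,b])[:,:,::-1])
m,c,s=blob(top,(15,100,50),(35,255,255),(295,180,335,275)); q=ray('top',pts(m),.021); r=cv2.minAreaRect(q.astype(np.float32)); print(c,s,ray('top',c,.021),r)
"
```

```text
tool [0.5956 0.3001 0.1032] [-3.141 -0.     3.14 ] open 0.0732 t 6.625 q [ 0.35  0.71  1.25 -0.    1.18 -1.22]
[0.0006 0.0009 0.0832] [-0.  -0.  -0.1]
[315.64088398 229.0801105 ] [309 211  15  38 362] [[0.52881392 0.00908191]] ((0.5291406512260437, 0.00971338152885437), (0.0415966734290123, 0.12600892782211304), 82.5758056640625)
```

View pics/g3.png

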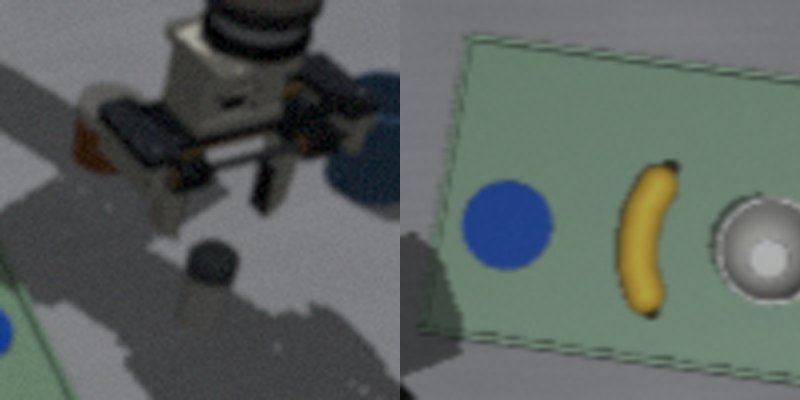

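The banana lies midway with tips at (672,166) and (652,315) in the crop, square to the tray. The jaws at (165,220) and (262,205) straddle the shaker at (210,265).

move_arm:
  deltas:
    - {"x":0,"y":0.001,"z":0.03,"wx":0,"wy":0,"wz":0,"hand":0.8}
    - {"x":0,"y":0.001,"z":0.06,"wx":0,"wy":0,"wz":0,"hand":0.8}
    - {"x":0,"y":0.001,"z":0.083,"wx":0,"wy":0,"wz":0,"hand":0.8}
    - {"x":0,"y":0.001,"z":0.083,"wx":0,"wy":0,"wz":0,"hand":0.8}
    - {"x":0,"y":0.001,"z":0.083,"wx":0,"wy":0,"wz":0,"hand":0.3}
    - {"x":0,"y":0.001,"z":0.083,"wx":0,"wy":0,"wz":0,"hand":0.3}
    - {"x":0,"y":0.001,"z":0.083,"wx":0,"wy":0,"wz":0,"hand":0.3}
    - {"x":0,"y":0.001,"z":0.083,"wx":0,"wy":0,"wz":0,"hand":0.3}

```text
time: 7.72
tool_pos: [0.5959, 0.3021, 0.0205]
tool_rot: [3.141, 0.001, 3.141]
contact_force: [0.7, 2.5, 3.2]
opening: 0.0392
```

```bash
python3 -c "
from h import *
deltas((.638,-.002,.12,np.pi-.158))
im=viewer.read_camera('scene'); cv2.imwrite('pics/g4.png',cv2.resize(im[190:290,390:510],(600,500),interpolation=2)[:,:,::-1])"
```

```text
tool [0.5959 0.3021 0.0205] [3.141e+00 1.000e-03 3.141e+00] open 0.0392 t 7.725 q [ 0.35  0.8   1.32  0.    1.02 -1.22]
[-0.0425 -0.3039 -0.0997] [0.1 0.1 9. ]
```

View pics/g4.png

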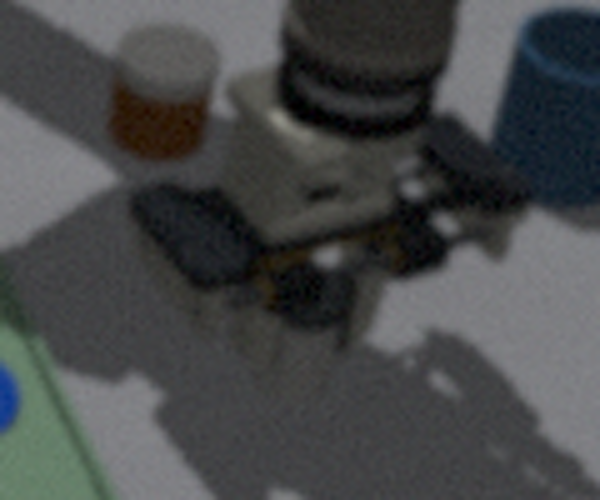

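The shaker is gripped at 39.2 mm, its full diameter. Lift and carry.

move_arm:
  deltas:
    - {"x":0,"y":0,"z":-0.04,"wx":0,"wy":0,"wz":0,"hand":0.3}
    - {"x":-0.01,"y":-0.04,"z":-0.08,"wx":0,"wy":0,"wz":0,"hand":0.3}
    - {"x":-0.042,"y":-0.304,"z":-0.08,"wx":0,"wy":0,"wz":9,"hand":0.3}
    - {"x":-0.042,"y":-0.304,"z":-0.08,"wx":0,"wy":0,"wz":9,"hand":0.3}
    - {"x":-0.042,"y":-0.304,"z":-0.08,"wx":0,"wy":0,"wz":9,"hand":0.3}
    - {"x":-0.042,"y":-0.304,"z":-0.08,"wx":0,"wy":0,"wz":9,"hand":0.3}
    - {"x":-0.042,"y":-0.304,"z":-0.08,"wx":0,"wy":0,"wz":9,"hand":0.3}
    - {"x":-0.042,"y":-0.304,"z":-0.08,"wx":0,"wy":0,"wz":9,"hand":0.3}

```text
time: 8.78
tool_pos: [0.6371, -0.0033, 0.0993]
tool_rot: [3.141, -0.001, 2.982]
contact_force: [-0.6, 0.9, -1.4]
opening: 0.039
```

```bash
python3 -c "
from h import *
deltas((.638,-.002,.04,np.pi-.158),(.638,-.002,.0255,np.pi-.158))
im=viewer.read_camera('scene'); cv2.imwrite('pics/g5.png',cv2.resize(im[200:350,250:430],(720,600),interpolation=2)[:,:,::-1])"
```

```text
tool [ 0.6371 -0.0033  0.0993] [ 3.141e+00 -1.000e-03  2.982e+00] open 0.039 t 8.775 q [-0.13  0.66  1.36  0.    1.13 -1.54]
[-0.0008  0.0014  0.0593] [ 0.  -0.1 -0.1]
[-0.0008  0.0014  0.0738] [ 0.  -0.1 -0.1]
```

View pics/g5.png

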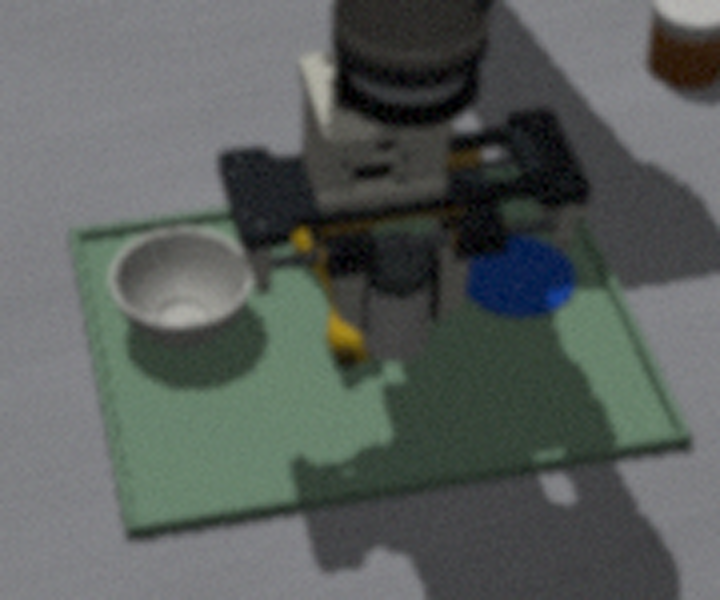

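The shaker hangs upright in the jaws at (402,290) in the crop. Lower and release.

move_arm:
  deltas:
    - {"x":0,"y":0.001,"z":0.05,"wx":0,"wy":0,"wz":0,"hand":0.3}
    - {"x":0,"y":0.001,"z":0.068,"wx":0,"wy":0,"wz":0,"hand":0.3}
    - {"x":0,"y":0.001,"z":0.074,"wx":0,"wy":0,"wz":0,"hand":0.3}
    - {"x":0,"y":0.001,"z":0.074,"wx":0,"wy":0,"wz":0,"hand":0.3}

```text
time: 9.32
tool_pos: [0.638, -0.0008, 0.0265]
tool_rot: [3.141, 0.001, 2.985]
contact_force: [0.7, -0.1, -0.6]
opening: 0.0393
```

move_arm:
  deltas:
    - {"x":0,"y":0,"z":0,"wx":0,"wy":0,"wz":0,"hand":0.7}
    - {"x":0,"y":0,"z":0,"wx":0,"wy":0,"wz":0,"hand":0.7}
    - {"x":0,"y":0,"z":0,"wx":0,"wy":0,"wz":0,"hand":0.7}
    - {"x":0,"y":0,"z":-0.03,"wx":0,"wy":0,"wz":0,"hand":0.7}
    - {"x":0,"y":0,"z":-0.08,"wx":0,"wy":0,"wz":0,"hand":0.7}
    - {"x":0,"y":0,"z":-0.12,"wx":0,"wy":0,"wz":0,"hand":0.7}
    - {"x":0,"y":0,"z":-0.12,"wx":0,"wy":0,"wz":0,"hand":0.7}

```text
time: 10.2
tool_pos: [0.6396, -0.0018, 0.1501]
tool_rot: [3.141, 0.008, 2.984]
contact_force: [-0.7, -0.2, -1.0]
opening: 0.0646
```

```bash
python3 -c "
from h import *
deltas((.45,.32,.14,np.pi/2),(.383,.341,.12,np.pi/2),(.383,.341,.12,np.pi))"
```

```text
tool [ 0.6396 -0.0018  0.1501] [3.141 0.008 2.984] open 0.0646 t 10.2 q [-0.12  0.61  1.3   0.    1.22 -1.54]
[0.2379 0.288  0.0083] [ 0.3  0.4 81. ]
[0.3075 0.2982 0.0277] [ 0.3  0.4 81. ]
[0.3075 0.2982 0.0277] [-0.   0.5 -9. ]
```

move_arm:
  deltas:
    - {"x":0.307,"y":0.298,"z":0,"wx":0,"wy":0,"wz":0,"hand":0.95}
    - {"x":0.307,"y":0.298,"z":0,"wx":0,"wy":0,"wz":0,"hand":0.95}
    - {"x":0.307,"y":0.298,"z":0,"wx":0,"wy":0,"wz":0,"hand":0.95}
    - {"x":0.307,"y":0.298,"z":0,"wx":0,"wy":0,"wz":0,"hand":0.95}
    - {"x":0.307,"y":0.298,"z":0,"wx":0,"wy":0,"wz":0,"hand":0.95}
    - {"x":0.307,"y":0.298,"z":0,"wx":0,"wy":0,"wz":0,"hand":0.95}
    - {"x":0.307,"y":0.298,"z":0.05,"wx":0,"wy":0,"wz":0,"hand":0.95}
    - {"x":0.307,"y":0.298,"z":0.07,"wx":0,"wy":0,"wz":0,"hand":0.95}

```text
time: 11.2
tool_pos: [0.3781, 0.3425, 0.0737]
tool_rot: [-3.14, -0.002, 2.987]
contact_force: [0.7, -0.3, 0.4]
opening: 0.0872
```

```bash
python3 -c "
from h import *
deltas((.383,.341,.011,2.984))
im=viewer.read_camera('scene');top=viewer.read_camera('top'); cv2.imwrite('pics/t2.png',top[:,:,::-1])
a=cv2.resize(im[130:250,360:480],(400,400),interpolation=2);b=cv2.resize(top[170:270,275:375],(400,400),interpolation=2)
cv2.imwrite('pics/g6.png',np.hstack([a,b])[:,:,::-1])"
```

```text
tool [0.3781 0.3425 0.0737] [-3.140e+00 -2.000e-03  2.987e+00] open 0.0872 t 11.2 q [ 0.59  0.5   1.76  0.    0.89 -0.83]
[-0.0052 -0.0006  0.0627] [-0.1 -0.1  0.2]
```

View pics/g6.png

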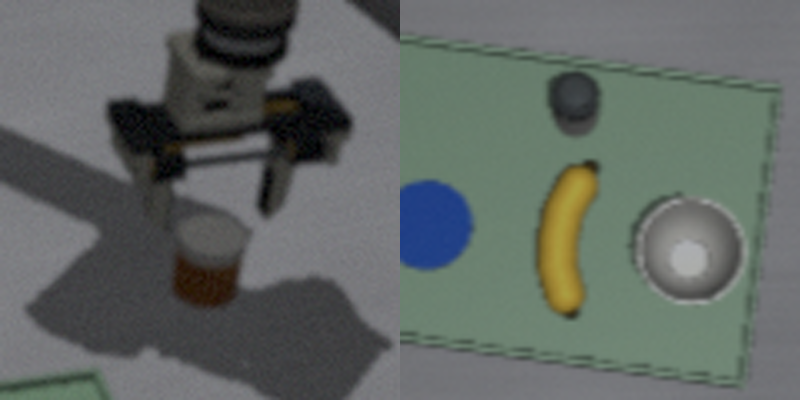

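The jar sits between the open jaws in the left crop. The shaker stands behind the banana at (575,95) in the right crop. Descend and grip the jar.

move_arm:
  deltas:
    - {"x":-0.003,"y":0,"z":0.03,"wx":0,"wy":0,"wz":0,"hand":0.95}
    - {"x":-0.003,"y":0,"z":0.062,"wx":0,"wy":0,"wz":0,"hand":0.95}
    - {"x":-0.003,"y":0,"z":0.064,"wx":0,"wy":0,"wz":0,"hand":0.95}
    - {"x":-0.003,"y":0,"z":0.064,"wx":0,"wy":0,"wz":0,"hand":0.5}
    - {"x":-0.003,"y":0,"z":0.064,"wx":0,"wy":0,"wz":0,"hand":0.5}
    - {"x":-0.003,"y":0,"z":0.064,"wx":0,"wy":0,"wz":0,"hand":0.5}
    - {"x":-0.003,"y":0,"z":0.064,"wx":0,"wy":0,"wz":0,"hand":0.5}
    - {"x":-0.003,"y":0,"z":0.064,"wx":0,"wy":0,"wz":0,"hand":0.5}

```text
time: 12.3
tool_pos: [0.3848, 0.3412, 0.0128]
tool_rot: [3.14, 0.002, 2.984]
contact_force: [-1.5, -0.2, 6.9]
opening: 0.0593
```

```bash
python3 -c "
from h import *
deltas((.546,.1235,.10,2.984))
print('shaker',ray('top',[(319.2,204)],.004),ray('top',[(318.5,193.8)],.066))"
```

```text
tool [0.3848 0.3412 0.0128] [3.140e+00 2.000e-03 2.984e+00] open 0.0593 t 12.3 q [ 0.58  0.6   1.8   0.    0.74 -0.84]
[-0.1936 -0.1895 -0.0872] [ 0.1  0.1 -0. ]
shaker [[ 0.61822695 -0.00445794]] [[ 0.63634348 -0.00261387]]
```

move_arm:
  deltas:
    - {"x":0,"y":0,"z":-0.03,"wx":0,"wy":0,"wz":0,"hand":0.5}
    - {"x":0,"y":0,"z":-0.07,"wx":0,"wy":0,"wz":0,"hand":0.5}
    - {"x":-0.194,"y":-0.19,"z":-0.07,"wx":0,"wy":0,"wz":0,"hand":0.5}
    - {"x":-0.194,"y":-0.19,"z":-0.07,"wx":0,"wy":0,"wz":0,"hand":0.5}
    - {"x":-0.194,"y":-0.19,"z":-0.07,"wx":0,"wy":0,"wz":0,"hand":0.5}
    - {"x":-0.194,"y":-0.19,"z":-0.07,"wx":0,"wy":0,"wz":0,"hand":0.5}
    - {"x":-0.194,"y":-0.19,"z":-0.07,"wx":0,"wy":0,"wz":0,"hand":0.5}
    - {"x":-0.194,"y":-0.19,"z":-0.07,"wx":0,"wy":0,"wz":0,"hand":0.5}

```text
time: 13.3
tool_pos: [0.5459, 0.1215, 0.0813]
tool_rot: [3.142, -0.001, 2.981]
contact_force: [0.8, 0.6, -1.6]
opening: 0.0596
```

```bash
python3 -c "
from h import *
deltas((.547,.1235,.0205,2.984))
im=viewer.read_camera('scene'); cv2.imwrite('pics/g7.png',cv2.resize(im[180:330,280:460],(720,600),interpolation=2)[:,:,::-1])"
```

```text
tool [0.5459 0.1215 0.0813] [ 3.142e+00 -1.000e-03  2.981e+00] open 0.0596 t 13.3 q [ 0.08  0.56  1.62  0.    0.97 -1.33]
[-0.0008  0.0021  0.0608] [ 0.  -0.1 -0.2]
```

View pics/g7.png

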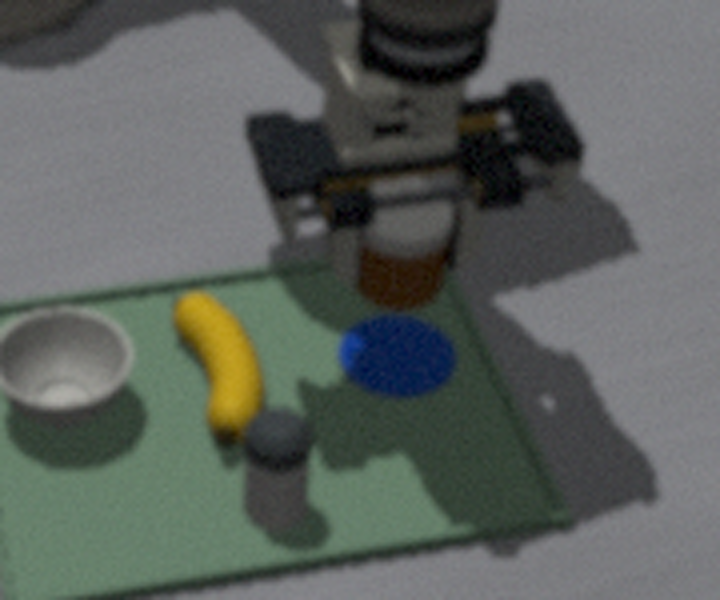

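The jar hangs upright at (403,245) in the crop, over the mat. Lower and release.

move_arm:
  deltas:
    - {"x":-0.001,"y":0.001,"z":0.04,"wx":0,"wy":0,"wz":0,"hand":0.5}
    - {"x":-0.001,"y":0.001,"z":0.056,"wx":0,"wy":0,"wz":0,"hand":0.5}
    - {"x":-0.001,"y":0.001,"z":0.06,"wx":0,"wy":0,"wz":0,"hand":0.5}
    - {"x":-0.001,"y":0.001,"z":0.061,"wx":0,"wy":0,"wz":0,"hand":0.5}

```text
time: 13.85
tool_pos: [0.5472, 0.1239, 0.0213]
tool_rot: [3.141, 0.001, 2.985]
contact_force: [0.4, -0.3, -0.8]
opening: 0.0593
```

move_arm:
  deltas:
    - {"x":0,"y":0,"z":0,"wx":0,"wy":0,"wz":0,"hand":0.85}
    - {"x":0,"y":0,"z":0,"wx":0,"wy":0,"wz":0,"hand":0.85}
    - {"x":0,"y":0,"z":0,"wx":0,"wy":0,"wz":0,"hand":0.85}
    - {"x":0,"y":0,"z":-0.03,"wx":0,"wy":0,"wz":0,"hand":0.85}
    - {"x":0,"y":0,"z":-0.08,"wx":0,"wy":0,"wz":0,"hand":0.85}
    - {"x":0,"y":0,"z":-0.14,"wx":0,"wy":0,"wz":0,"hand":0.85}
    - {"x":0,"y":0,"z":-0.14,"wx":0,"wy":0,"wz":0,"hand":0.85}

```text
time: 14.72
tool_pos: [0.5498, 0.1235, 0.166]
tool_rot: [3.139, 0.01, 2.984]
contact_force: [0.0, -0.4, -0.3]
opening: 0.0781
```

```bash
python3 -c "
from h import *
deltas((.6006,-.312,.16,np.pi),(.6006,-.312,.08,np.pi))"
```

```text
tool [0.5498 0.1235 0.166 ] [3.139 0.01  2.984] open 0.0781 t 14.725 q [ 0.08  0.46  1.52  0.    1.15 -1.33]
[-0.1186 -0.4221  0.0061] [ 0.1  0.6 -9. ]
[-0.1178 -0.4224  0.0861] [ 0.1  0.6 -9. ]
```

move_arm:
  deltas:
    - {"x":-0.118,"y":-0.422,"z":0,"wx":0,"wy":0,"wz":-9,"hand":0.85}
    - {"x":-0.118,"y":-0.422,"z":0,"wx":0,"wy":0,"wz":-9,"hand":0.85}
    - {"x":-0.118,"y":-0.422,"z":0,"wx":0,"wy":0,"wz":-9,"hand":0.85}
    - {"x":-0.118,"y":-0.422,"z":0,"wx":0,"wy":0,"wz":-9,"hand":0.85}
    - {"x":-0.118,"y":-0.422,"z":0,"wx":0,"wy":0,"wz":-9,"hand":0.85}
    - {"x":-0.118,"y":-0.422,"z":0,"wx":0,"wy":0,"wz":-9,"hand":0.85}
    - {"x":-0.118,"y":-0.422,"z":0,"wx":0,"wy":0,"wz":-9,"hand":0.85}
    - {"x":-0.118,"y":-0.422,"z":0.05,"wx":0,"wy":0,"wz":-9,"hand":0.85}

```text
time: 15.72
tool_pos: [0.5986, -0.3187, 0.1126]
tool_rot: [-3.135, 0.008, 3.136]
contact_force: [0.7, 0.9, -0.2]
opening: 0.078
```

```bash
python3 -c "
from h import *
top=viewer.read_camera('top');S=viewer.read_camera('scene'); cv2.imwrite('pics/t3.png',top[:,:,::-1])
m,c,s=blob(top,(0,0,130),(179,30,255),(266,205,300,245)); print('jar top',c,s,ray('top',c,.067))
m,c,s=blob(S,(0,0,110),(179,60,255),(360,235,398,262)); print('jar scene',c,s,ray('scene',c,.067))
deltas((.6006,-.312,.06,np.pi),(.6006,-.312,.009,np.pi))
a=cv2.resize(S[240:360,150:270],(400,400),interpolation=2);b=cv2.resize(S[215:315,320:420],(400,400),interpolation=2)
cv2.imwrite('pics/g8.png',np.hstack([a,b])[:,:,::-1])"
```

```text
jar top [280.15503876 222.3875969 ] [271 214  19  18 258] [[0.54383167 0.12231398]]
jar scene [380.43757881 246.56368222] [362 235  36  27 793] [[0.53154721 0.12981334]]
tool [ 0.5933 -0.311   0.1036] [ 3.134 -0.011  3.139] open 0.0783 t 15.825 q [-0.6   0.72  1.23  0.    1.21 -2.17]
[-0.0078 -0.0013  0.0435] [ 0.4 -0.6 -0.2]
[-0.0083 -0.0017  0.0945] [ 0.4 -0.6 -0.2]
```

View pics/g8.png

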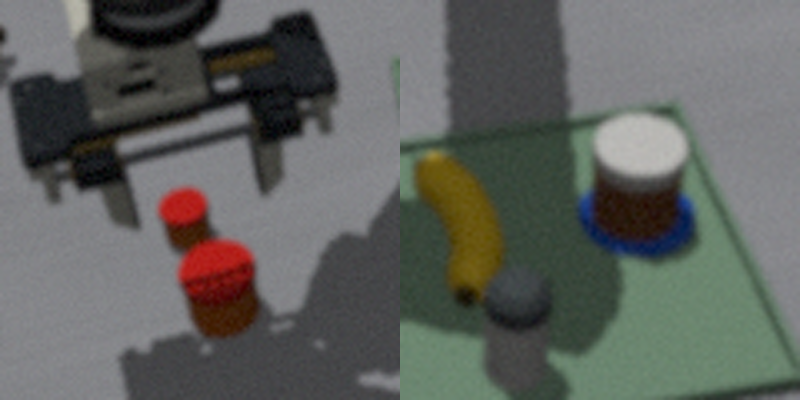

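The jar stands centred on the mat, about 2 mm off in the top view. The large tub is at (218,285) in the left crop, ahead of the jaws. Go lower and settle.

move_arm:
  deltas:
    - {"x":-0.003,"y":-0.001,"z":0.03,"wx":0,"wy":0,"wz":0,"hand":0.85}
    - {"x":-0.003,"y":-0.001,"z":0.045,"wx":0,"wy":0,"wz":0,"hand":0.85}
    - {"x":-0.003,"y":-0.001,"z":0.045,"wx":0,"wy":0,"wz":0,"hand":0.85}
    - {"x":-0.003,"y":-0.001,"z":0.045,"wx":0,"wy":0,"wz":0,"hand":0.85}

```text
time: 16.32
tool_pos: [0.6008, -0.313, 0.0671]
tool_rot: [-3.141, 0.001, 3.141]
contact_force: [-0.1, -0.2, 0.7]
opening: 0.0782
```

```bash
python3 -c "
from h import *
deltas((.6006,-.312,.009,np.pi))
S=viewer.read_camera('scene'); cv2.imwrite('pics/g9.png',cv2.resize(S[260:360,160:260],(500,500),interpolation=2)[:,:,::-1])
"
```

```text
tool [ 0.6008 -0.313   0.0671] [-3.141e+00  1.000e-03  3.141e+00] open 0.0782 t 16.325 q [-0.59  0.76  1.25  0.    1.13 -2.16]
[0.0003 0.001  0.0581] [-0.1  0.1 -0. ]
```

View pics/g9.png

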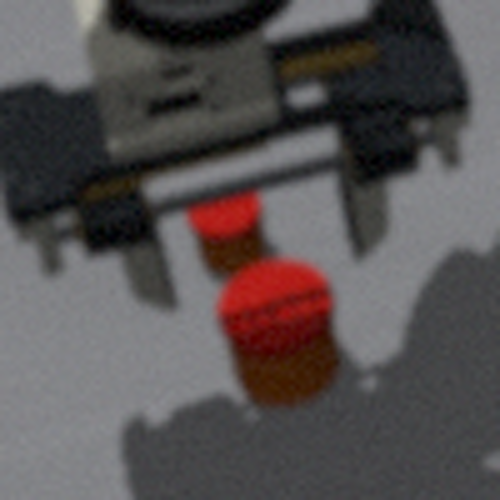

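```bash
python3 -c "
from h import *
p=viewer.camera_params('scene');K,R,t=[np.array(p[k]) for k in('camera_matrix','R','t')]
for X in ([.6008,-.313,.067],[.6008,-.313+.039,.067],[.6008,-.313-.039,.067],[.6006,-.312,.045],[.6006,-.312,.02]):
    c=K@(R@np.array(X)+t); uv=c[:2]/c[2]; print(X,uv,(uv-[160,260])*5)
S=viewer.read_camera('scene');m,c,s=blob(S,(0,150,90),(8,255,255),(203,310,230,326));print(c,s)
"
```

```text
[0.6008, -0.313, 0.067] [212.95158609 312.64303636] [264.75793046 263.21518179]
[0.6008, -0.274, 0.067] [230.3588818  307.92537679] [351.79440899 239.62688395]
[0.6008, -0.352, 0.067] [195.20790935 317.45186064] [176.03954673 287.25930322]
[0.6006, -0.312, 0.045] [214.76086481 319.08059976] [273.80432405 295.40299878]
[0.6006, -0.312, 0.02] [216.28396123 326.40617251] [281.41980614 332.03086254]
[214.15254237 318.66101695] [204 312  22  14 236]
```

Projection confirms the TCP is over the tub. Descend and grip.

move_arm:
  deltas:
    - {"x":0,"y":0.001,"z":0.04,"wx":0,"wy":0,"wz":0,"hand":0.85}
    - {"x":0,"y":0.001,"z":0.058,"wx":0,"wy":0,"wz":0,"hand":0.85}
    - {"x":0,"y":0.001,"z":0.058,"wx":0,"wy":0,"wz":0,"hand":0.85}
    - {"x":0,"y":0.001,"z":0.058,"wx":0,"wy":0,"wz":0,"hand":0.4}
    - {"x":0,"y":0.001,"z":0.058,"wx":0,"wy":0,"wz":0,"hand":0.4}
    - {"x":0,"y":0.001,"z":0.058,"wx":0,"wy":0,"wz":0,"hand":0.4}
    - {"x":0,"y":0.001,"z":0.058,"wx":0,"wy":0,"wz":0,"hand":0.4}
    - {"x":0,"y":0.001,"z":0.058,"wx":0,"wy":0,"wz":0,"hand":0.4}

```text
time: 17.42
tool_pos: [0.6005, -0.3122, 0.0086]
tool_rot: [-3.141, 0.001, 3.141]
contact_force: [-1.3, 0.8, 5.8]
opening: 0.0516
```

move_arm:
  deltas:
    - {"x":0,"y":0,"z":-0.04,"wx":0,"wy":0,"wz":0,"hand":0.4}
    - {"x":0,"y":0,"z":-0.09,"wx":0,"wy":0,"wz":0,"hand":0.4}
    - {"x":0,"y":0,"z":-0.14,"wx":0,"wy":0,"wz":0,"hand":0.4}
    - {"x":0,"y":0,"z":-0.14,"wx":0,"wy":0,"wz":0,"hand":0.4}

```text
time: 17.92
tool_pos: [0.6021, -0.3133, 0.1527]
tool_rot: [-3.137, 0.008, 3.141]
contact_force: [0.3, -0.2, -1.5]
opening: 0.0515
```

```bash
python3 -c "
from h import *
deltas((.546,.1235,.15,np.pi),(.546,.1235,.08,np.pi))"
```

```text
tool [ 0.6021 -0.3133  0.1527] [-3.137  0.008  3.141] open 0.0515 t 17.925 q [-0.59  0.68  1.16  0.    1.29 -2.16]
[5.640e-02 4.368e-01 1.000e-04] [-0.3  0.4 -0. ]
[0.057  0.4371 0.0701] [-0.3  0.4 -0. ]
```

Tub is held by its lid (51.5 mm). Carry it over the jar at about (0.545, 0.122).

move_arm:
  deltas:
    - {"x":0.056,"y":0.436,"z":0,"wx":0,"wy":0,"wz":0,"hand":0.4}
    - {"x":0.056,"y":0.436,"z":0,"wx":0,"wy":0,"wz":0,"hand":0.4}
    - {"x":0.056,"y":0.436,"z":0,"wx":0,"wy":0,"wz":0,"hand":0.4}
    - {"x":0.056,"y":0.436,"z":0,"wx":0,"wy":0,"wz":0,"hand":0.4}
    - {"x":0.056,"y":0.436,"z":0,"wx":0,"wy":0,"wz":0,"hand":0.4}
    - {"x":0.056,"y":0.436,"z":0,"wx":0,"wy":0,"wz":0,"hand":0.4}
    - {"x":0.056,"y":0.436,"z":0,"wx":0,"wy":0,"wz":0,"hand":0.4}
    - {"x":0.056,"y":0.436,"z":0,"wx":0,"wy":0,"wz":0,"hand":0.4}

```text
time: 18.92
tool_pos: [0.5426, 0.128, 0.1464]
tool_rot: [3.141, -0.003, -3.137]
contact_force: [-0.1, -0.6, -0.7]
opening: 0.0512
```

move_arm:
  deltas:
    - {"x":0,"y":0,"z":0.03,"wx":0,"wy":0,"wz":0,"hand":0.4}
    - {"x":0,"y":0,"z":0.045,"wx":0,"wy":0,"wz":0,"hand":0.4}
    - {"x":0,"y":0,"z":0.045,"wx":0,"wy":0,"wz":0,"hand":0.4}
    - {"x":0,"y":0,"z":0.045,"wx":0,"wy":0,"wz":0,"hand":0.4}

```text
time: 19.42
tool_pos: [0.545, 0.1235, 0.1032]
tool_rot: [3.141, 0.001, 3.14]
contact_force: [0.5, -0.4, -0.3]
opening: 0.0516
```

```bash
python3 -c "
from h import *
deltas((.545,.1222,.077,np.pi))
S=viewer.read_camera('scene'); cv2.imwrite('pics/g10.png',cv2.resize(S[190:300,320:440],(600,550),interpolation=2)[:,:,::-1])
"
```

```text
tool [0.545  0.1235 0.1032] [3.141e+00 1.000e-03 3.140e+00] open 0.0516 t 19.425 q [ 0.09  0.53  1.6   0.    1.02 -1.48]
[ 0.0001 -0.0013  0.0262] [ 0.   0.  -0.1]
```

View pics/g10.png

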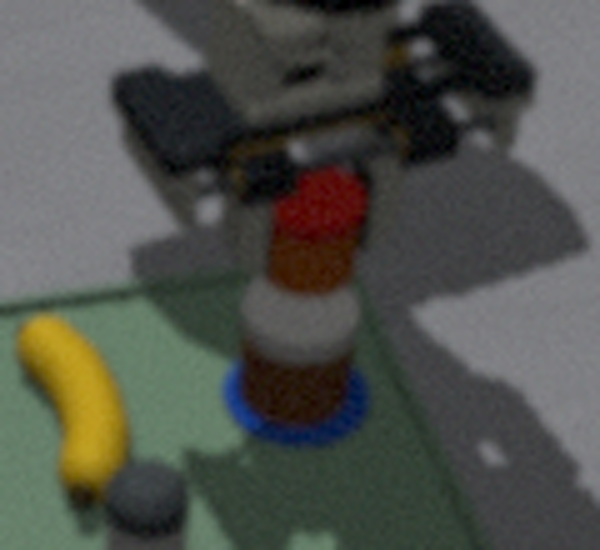

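```bash
python3 -c "
from h import *
p=viewer.camera_params('scene');K,R,t=[np.array(p[k]) for k in('camera_matrix','R','t')]
for X in ([.545,.1222,.067],[.545,.1222,.035],[.545,.1222,.095],[.545,.1222,.1395]):
    c=K@(R@np.array(X)+t); uv=c[:2]/c[2]; print(X,uv.round(1),((uv-[320,190])*5).round())
S=viewer.read_camera('scene');H=cv2.cvtColor(S,cv2.COLOR_RGB2HSV)
def row(y,lo,hi):
    m=cv2.inRange(H[y:y+1,360:410],np.array(lo),np.array(hi))[0]; x=np.flatnonzero(m)+360; return y,x.min(),x.max()
print([row(y,(3,150,30),(15,255,255)) for y in (241,244,268,270)],[row(y,(0,0,85),(179,60,255)) for y in(253,256)],[row(y,(0,170,60),(5,255,255)) for y in(232,235)])
"
```

```text
[0.545, 0.1222, 0.067] [380.1 250.5] [300. 303.]
[0.545, 0.1222, 0.035] [379.1 259.9] [296. 350.]
[0.545, 0.1222, 0.095] [380.9 242. ] [305. 260.]
[0.545, 0.1222, 0.1395] [382.3 228. ] [312. 190.]
[(241, np.int64(374), np.int64(389)), (244, np.int64(374), np.int64(389)), (268, np.int64(370), np.int64(384)), (270, np.int64(372), np.int64(386))] [(253, np.int64(370), np.int64(409)), (256, np.int64(374), np.int64(409))] [(232, np.int64(377), np.int64(392)), (235, np.int64(376), np.int64(390))]
```

The tub is over the jar and about 1 px right of the axis. I nudge y by -2.5 mm, lower and release.

move_arm:
  deltas:
    - {"x":0,"y":-0.0025,"z":0.01,"wx":0,"wy":0,"wz":0,"hand":0.4}
    - {"x":0,"y":-0.0025,"z":0.02,"wx":0,"wy":0,"wz":0,"hand":0.4}
    - {"x":0,"y":-0.0025,"z":0.0255,"wx":0,"wy":0,"wz":0,"hand":0.4}
    - {"x":0,"y":-0.0025,"z":0.0255,"wx":0,"wy":0,"wz":0,"hand":0.4}
    - {"x":0,"y":-0.0025,"z":0.0255,"wx":0,"wy":0,"wz":0,"hand":0.4}

```text
time: 20.15
tool_pos: [0.5446, 0.1216, 0.0773]
tool_rot: [3.141, 0.0, 3.141]
contact_force: [0.8, -0.4, -0.2]
opening: 0.0517
```

move_arm:
  deltas:
    - {"x":0,"y":0,"z":0,"wx":0,"wy":0,"wz":0,"hand":0.75}
    - {"x":0,"y":0,"z":0,"wx":0,"wy":0,"wz":0,"hand":0.75}
    - {"x":0,"y":0,"z":0,"wx":0,"wy":0,"wz":0,"hand":0.75}
    - {"x":0,"y":0,"z":-0.03,"wx":0,"wy":0,"wz":0,"hand":0.75}
    - {"x":0,"y":0,"z":-0.08,"wx":0,"wy":0,"wz":0,"hand":0.75}
    - {"x":0,"y":0,"z":-0.13,"wx":0,"wy":0,"wz":0,"hand":0.75}
    - {"x":0.07,"y":0.1,"z":-0.13,"wx":0,"wy":0,"wz":0,"hand":0.75}
    - {"x":0.1,"y":0.2,"z":-0.13,"wx":0,"wy":0,"wz":0,"hand":0.75}

```text
time: 21.15
tool_pos: [0.4834, 0.2307, 0.2082]
tool_rot: [3.141, 0.002, 3.138]
contact_force: [1.3, 0.3, -0.4]
opening: 0.0688
```

move_arm:
  deltas:
    - {"x":0.07,"y":0.1,"z":0,"wx":0,"wy":0,"wz":0,"hand":0.75}
    - {"x":0.07,"y":0.1,"z":0,"wx":0,"wy":0,"wz":0,"hand":0.75}
    - {"x":0.07,"y":0.1,"z":0,"wx":0,"wy":0,"wz":0,"hand":0.75}
    - {"x":0.07,"y":0.1,"z":0,"wx":0,"wy":0,"wz":0,"hand":0.75}

```text
time: 21.65
tool_pos: [0.4143, 0.33, 0.2073]
tool_rot: [-3.141, 0.001, -3.142]
contact_force: [-0.1, -0.8, 0.2]
opening: 0.069
```

```bash
python3 -c "
from h import *
T=viewer.read_camera('top');S=viewer.read_camera('scene')
T0=cv2.imread('pics/top0.png')[:,:,::-1].copy();S0=cv2.imread('pics/scene0.png')[:,:,::-1].copy()
m,c,s=blob(T,(0,150,60),(8,255,255),(260,195,305,245)); print('tub top',c,s,ray('top',c,.112))
m,c,s=blob(S,(0,170,60),(6,255,255),(360,215,410,262)); print('tub scene',c,s,ray('scene',c,.108))
m,c,s=blob(T,(15,100,50),(35,255,255),(295,180,335,275)); print('banana',ray('top',c,.021))
for n,lo,hi,r in(('bowl',(0,0,120),(179,30,255),(325,210,370,255)),('mug',(95,90,30),(120,255,255),(120,215,175,265)),('bottlecap',(0,150,60),(8,255,255),(475,200,505,232))):
    a=blob(T0,lo,hi,r)[1];b=blob(T,lo,hi,r)[1]; print(n,a.round(1),b.round(1))
print(monitor.observe()['time'])
a=cv2.resize(T[170:270,255:380],(500,400),interpolation=2);b=cv2.resize(S[200:350,290:400],(293,400),interpolation=2)
cv2.imwrite('pics/g11.png',np.hstack([a,b])[:,:,::-1])"
```

```text
tub top [279.88942308 219.15865385] [272 211  16  17 208] [[0.54435607 0.1192466 ]]
tub scene [380.2987013  239.14718615] [371 232  20  16 231] [[0.54799633 0.11797215]]
banana [[0.52888946 0.00913528]]
bowl [345.9 232.1] [345.8 231.9]Traceback (most recent call last):
  File "<string>", line 9, in <module>
    a=blob(T0,lo,hi,r)[1];b=blob(T,lo,hi,r)[1]; print(n,a.round(1),b.round(1))
                            ~~~~^^^^^^^^^^^
  File "h.py", line 10, in blob
    n,l,s,c=cv2.connectedComponentsWithStats(m); i=1+np.argmax(s[1:,4])
                                                     ~~~~~~~~~^^^^^^^^^
    return _wrapfunc(a, 'argmax', axis=axis, out=out, **kwds)
    return bound(*args, **kwds)
ValueError: attempt to get argmax of an empty sequence
```

```bash
python3 -c "
from h import *
T=viewer.read_camera('top');S=viewer.read_camera('scene')
T0=cv2.imread('pics/top0.png')[:,:,::-1].copy();S0=cv2.imread('pics/scene0.png')[:,:,::-1].copy()
for n,A,B,lo,hi,r in(('bowl',T0,T,(0,0,120),(179,30,255),(325,210,370,255)),('mug',S0,S,(95,90,20),(120,255,255),(480,185,535,240)),('bottlecap',T0,T,(0,150,60),(8,255,255),(475,200,505,232))):
    try: print(n,blob(A,lo,hi,r)[1].round(1),blob(B,lo,hi,r)[1].round(1))
    except ValueError as e: print(n,'not seen')
print(monitor.observe()['time'])
a=cv2.resize(T[170:270,255:380],(400,320),interpolation=2);b=cv2.resize(S[180:340,280:540],(520,320),interpolation=2)[:,:400]
cv2.imwrite('pics/g11.png',np.hstack([a,b])[:,:,::-1])"
```

```text
bowl [345.9 232.1] [345.8 231.9]
mug [504.4 210.8] [504.3 210.9]
bottlecap [489.4 215.5] [489.4 215.5]
21.85
```

View pics/g11.png

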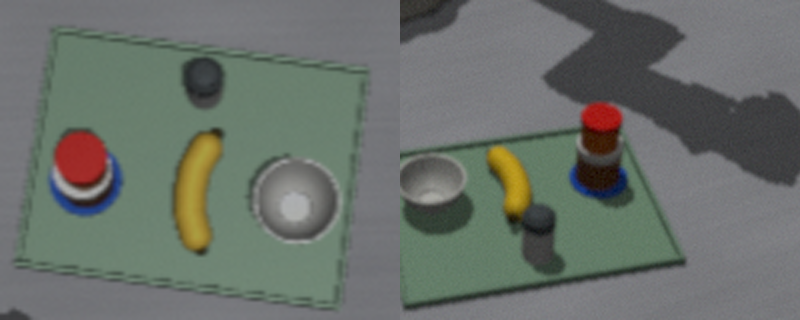

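The tub stands on the jar on the mat (80,170), the banana is midway and square (197,190), and the shaker stands behind it (203,78). Bowl, mug and bottle have not moved. Handing in.

```bash
python3 -c "
from cell import robot
print(robot.hand_in())"
```

```text
the job is handed in; nothing more can be done
None
```

The lunch is set out and handed in at about 22 s of robot time. No verdict was reported. I placed the small banana first, then the shaker, the jar on the mat and the larger tub on the jar.

| Item | Last check from the camera images | Allowed |
|---|---|---|
| Jar | about 2 mm from the mat centre | 12 mm |
| Tub | about 3 mm from the jar axis | 12 mm |
| Banana | within about 3 mm of midway, about 1–2° from the tray axis | 15 mm, 0.22 rad (12.6°) |
| Shaker | about 2 mm from its place | 15 mm |
| Bowl, mug, bottle cap | moved no more than 0.2 px (under 1 mm) | 15 mm |

In the last picture everything stood upright and released, with the gripper well clear.

- **Jar position:** it rests on the top view alone. The scene-camera reading was about 14 mm off because its colour mask had taken in background, so I left it out.
- **Mug check:** the first attempt stopped with an error because the arm hid the mug in the top view. I repeated it with the scene camera.

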